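Weigh the yellow cover plate from the crate

TASK

Pick the yellow cover plate out of the blue crate and stand it gently, short edge down, on the steel platform of the bench scale, leaning back against the scale's grey bar at about the slant it had in the crate, square to the bar and near its middle. Leave the steel and green plates standing where they are and all the other parts in the crate, and let go of the plate so that it rests there by itself.

Things in the scene. Friction and masses are not known exactly. Their poses are not given: they have to be found in the camera images.
- yellow_plate: The target: yellow painted plate with four black bolt holes near its corners, 90 wide x 180 long x 8 thick mm. Starts on a short edge on the crate floor, leaning 30 deg from vertical over the -x wall, upper 70 mm above the rim, in one of three places 120 mm apart. Origin: centre; x face normal, y width, z length (up, leaning to the crate's -x).
- steel_plate: Bystander: bare steel-coloured plate, 90 wide x 180 long x 8 thick mm. Starts on a short edge on the crate floor, leaning 30 deg from vertical over the -x wall, upper 70 mm above the rim, in one of three places 120 mm apart. Origin: centre; x face normal, y width, z length (up, leaning to the crate's -x).
- green_plate: Bystander: green plate with a large black disc in its middle, 90 wide x 180 long x 8 thick mm. Starts on a short edge on the crate floor, leaning 30 deg from vertical over the -x wall, upper 70 mm above the rim, in one of three places 120 mm apart. Origin: centre; x face normal, y width, z length (up, leaning to the crate's -x).
- crate: Blue open crate, fixed, 240 (x) x 400 (y) x 100 (z) mm, walls and floor 5 mm. Origin: centre of its underside. The plates lean over its -x wall, which looks to the robot's left.
- scale: Bench scale, fixed: black body with a steel platform 250 x 250 mm, top at 50 mm above the bench. Origin: centre of its underside; the grey bar stands along its -x edge (on the robot's side) and runs along its y.
- backrest: Grey round bar of the scale, 16 mm thick, 220 mm long, on two end posts. Origin: middle of the bar's axis, 100 mm to -x of the scale's origin, 85 mm above the platform; y along the bar. The plate's foot goes on the platform on the bar's +x side (about 50 mm from it), its upper part leans to -x over the bar.
- rod: Clutter on the crate's floor: brass rod, 24 mm in diameter, 160 mm long, lying along its x. Origin: its underside as built, at mid length.
- flange: Clutter on the crate's floor: dark steel flange ring, 84 mm across, 16 mm high. Origin: centre of its underside.
- collar: Clutter on the crate's floor: copper collar, 64 mm across, 50 mm high. Origin: centre of its underside.
- bar: Clutter on the crate's floor: steel bar 30 x 150 x 20 mm. Origin: centre of its underside.
- block: Clutter on the crate's floor: red block 50 x 60 x 35 mm. Origin: centre of its underside.
There are look-alikes about, which are no part of the job. Leave any pink or red look-alike of the flange alone.

How it is judged:
By the outcome, as a careful person would: the job done as asked, in the order asked, and still so for the second after the job is handed in, with the robot touching nothing.
It also fails if it takes over 40 s, if anything falls off the work surface, if the arm or the gripper's body presses on something with over 40 N, if the wrist force passes 120 N, or if a joint passes its speed limit or range.

ROBOT

A 6-joint arm with a two-finger parallel gripper is mounted at the origin on the work surface. World frame = base frame: x ahead of the robot, y to its left, z up, the work surface at z = 0. Lengths are in m, angles in rad, forces in N, time in s.
With the tool pointing down it reaches from about 0.425 to 0.95 m from the base axis. Payload 3.5 kg.
Tool frame: the origin (TCP) lies on the mounting face of the last link; the fingertips stand 173 mm ahead of it and the grasp point (between the pads) lies 155 mm ahead of it; z points along the fingers, y is the line along which they close (so a half turn about z gives the same grasp; the last joint's range is limited). The gripper opens to 85 mm and grips with 20 to 120 N. Pads are 22 mm wide; open, the fingers measure 114 mm over their backs; the gripper's body (76 mm by 85 mm) begins 54 mm behind the grasp point. The pads swing forward as they close: fully open they stand 13 mm farther back than shut.
Start: joints at [-0.15, 0.286, 1.577, -0, 1.279, -0.15], TCP at [0.675, 0, 0.405] pointing down, gripper open.
Joint ranges: [-2.77, 2.77], [-0.9, 2.22], [0.21, 2.48], [-1.53, 4.67], [0.24, 2.81], [-2.84, 2.84]. Speed limits (rad/s): [2.79, 2.79, 3.14, 3.14, 3.14, 3.14].

INTERFACE

Orientations are given as a unit quaternion [x, y, z, w].
In Python, from workcell import observe, eyes, job gives the robot as it stands.
- The arm moves only by the shell command python3 -m handwheel 'ROWS' [FORCE]. ROWS is a JSON object of lists of equal length, an entry for each row: "offset": the shift along the world's x, y, z in mm, a list of three; "yaw": the turn about the world's z in degrees; "hand": the finger opening in mm, from 0 to 85.4. A call has exactly 5 rows; each row is the pose to reach, as a shift and turn from the pose commanded when the call began; what a row does not reach only later rows make up. A row lasts 1/8 s, in which the tool goes at most 62.5 mm and 10.7 degrees, less where a joint would pass 70% of its speed; a pose out of reach is approached as far as the arm can. A call with a gripper value outside its range is refused whole. The fingers move at their own pace and stop on an object; FORCE is the grip in N (left out, the last holds). Time passes only in rows, so rows that repeat a pose let the fingers close, or fill a call up. It gives the time, the measured TCP pose, the force, the opening and the grip force at its end, in the units of the state.
- observe(): the state, without advancing time (a new reading comes with each control period).
- eyes.snapshot(name): name is "scene" or "side" or "wrist"; returns a dict with "pixels" (480x640x3 uint8, red, green, blue), "depth" (480x640 float32, m along the optical axis (not along the pixel's ray), 0 where there is no reading), "mtx" (3x3 intrinsics, pixels), "pose" (4x4, takes a point from camera to world coordinates). Camera axes: x right, y down, z forward; pixel columns grow to the right and rows downward; lengths in m; the calibration is good to about 2 mm. A picture is of the moment at which its call begins.
- job.finish_job(): hands the job in; it is judged then, once.
The state is a dict: "time_s": time; "joint_positions": joint angles; "joint_vel": joint speeds; "tau": joint torques, N m; "ee_pos": TCP position; "eef_rot": TCP orientation; "ft_force": force on the tool from outside, world axes, zero at the start; "ft_torque": the same for the moment, N m; "gripper_width": opening from 0.0 (shut) to 1.0 (fully open); "gripper_force": force on a finger pad.
Only numpy, scipy, OpenCV 4.12 (cv2) and the standard library are available. Lean on these libraries where they do the work, as an engineer would, in place of code of your own. Each camera call takes 0.05 s, during which the arm holds its last target. There are 200 camera calls.

## Working session

There is one attempt and no reset: what is moved stays moved. The work goes in short steps, Python scripts to look and compute and a shell command to move; the robot and the scene stay as the last step left them, time stands still between calls to the robot, and variables do not carry over. Pictures are saved under pics/ and viewed, at most 14 in all, crops included, and the job is handed in when it is done.

```bash
mkdir -p pics; ls
python3 - <<'E'
from workcell import observe, eyes
import cv2,numpy as np
ims=[]
for n in ["scene","side"]:
    s=eyes.snapshot(n); np.savez(f"pics/{n}0.npz",**s); print(n,np.round(s["pose"],3).tolist(),s["mtx"].tolist())
    cv2.imwrite(f"pics/{n}0.png",s["pixels"][...,::-1])
s=observe(); print(s)
E
```

```text
pics
scene [[0.083, 0.826, -0.558, 1.144], [0.997, -0.065, 0.052, 0.027], [0.007, -0.56, -0.828, 1.064], [0.0, 0.0, 0.0, 1.0]] [[435.3352819066855, 0.0, 315.026909125186], [0.0, 435.3352819066855, 246.0238428852766], [0.0, 0.0, 1.0]]
side [[-0.791, -0.411, 0.453, -0.177], [-0.612, 0.525, -0.592, 0.958], [0.005, -0.746, -0.666, 1.099], [0.0, 0.0, 0.0, 1.0]] [[525.6405060893892, 0.0, 323.6594892964249], [0.0, 525.6405060893892, 239.7626968928129], [0.0, 0.0, 1.0]]
{'time_s': 0.1, 'joint_positions': array([-1.49976320e-01,  2.87119751e-01,  1.57800331e+00, -2.77369882e-06,
        1.27863520e+00, -1.50035377e-01]), 'joint_vel': array([-0.00134132, -0.0026098 , -0.00216455, -0.00057448,  0.00021973,
       -0.00167477]), 'tau': array([ 1.14915063e-03, -4.07295120e+01, -2.93698221e+01, -1.06323112e-04,
        3.42678482e-03, -4.41654265e-06]), 'ee_pos': array([6.74780869e-01, 7.84856759e-05, 4.03471430e-01]), 'eef_rot': array([ 7.07085203e-01,  7.07127529e-01, -6.43705491e-04, -8.70694881e-04]), 'ft_force': array([-0.3549329 ,  0.60435008, -0.05030416]), 'ft_torque': array([-0.00213659,  0.08559267,  0.01946293]), 'gripper_force': 0.0, 'gripper_width': 1.0029370709078127}
```

View pics/scene0.png

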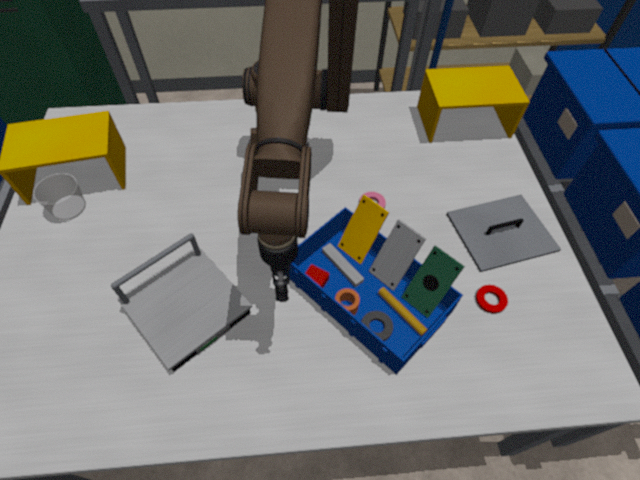

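View pics/side0.png

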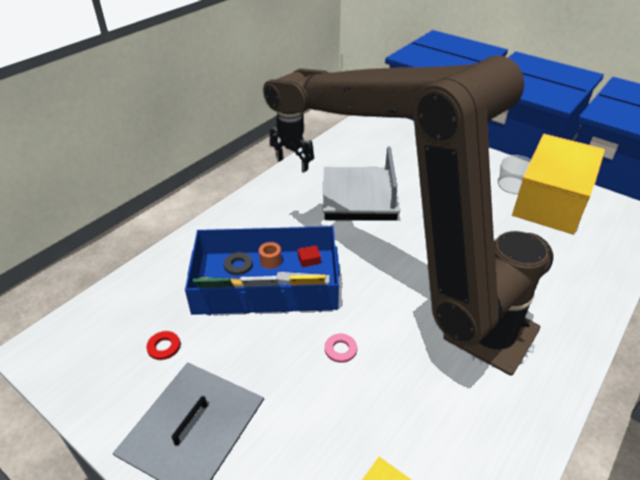

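The scene view shows the crate at about (375,285) and the scale at (185,300) with its bar from (118,290) to (192,243). What could be taken for the target:
- A yellow plate with four holes at (363,228). This one fits the description.
- Yellow boxes at (60,145) and (473,95), and the brass rod at (400,308).
- The steel plate at (397,255) and the green plate at (433,280).

I choose (363,228) and will check it in a crop.

```bash
cat > h.py <<'E'
import numpy as np,cv2
def ray(s,uv):
    uv=np.atleast_2d(np.float64(uv)); d=np.c_[uv,np.ones(len(uv))]@np.linalg.inv(s["mtx"]).T@s["pose"][:3,:3].T
    return s["pose"][:3,3],d
def onz(s,uv,z):
    o,d=ray(s,uv); return o+d*((z-o[2])/d[:,2])[:,None]
def dep(s,uv):
    o,d=ray(s,uv); uv=np.int32(np.round(np.atleast_2d(uv))); return o+d*s["depth"][uv[:,1],uv[:,0]][:,None]
def tri(s1,a,s2,b):
    o1,d1=ray(s1,a);o2,d2=ray(s2,b);out=[]
    for p,q in zip(d1,d2):
        t=np.linalg.lstsq(np.c_[p,-q],o2-o1,rcond=None)[0]; A=o1+t[0]*p;B=o2+t[1]*q; out.append(np.r_[(A+B)/2,np.linalg.norm(A-B)])
    return np.array(out)
def mask(s,lo,hi,box=None):
    m=cv2.inRange(cv2.cvtColor(s["pixels"],cv2.COLOR_RGB2HSV),lo,hi)
    if box: k=np.zeros_like(m);x0,y0,x1,y1=box;k[y0:y1,x0:x1]=255;m&=k
    return m
def quad(m):
    c=max(cv2.findContours(m,0,1)[0],key=cv2.contourArea)
    return cv2.approxPolyN(c,4,ensure_convex=True).reshape(-1,2) if hasattr(cv2,'approxPolyN') else cv2.boxPoints(cv2.minAreaRect(c))
E
python3 - <<'E'
from h import *
np.set_printoptions(precision=3,suppress=True)
S=dict(np.load("pics/scene0.npz"));D=dict(np.load("pics/side0.npz"))
m=mask(S,(18,120,80),(32,255,255),(325,185,392,270)); q=quad(m); print("yel",q.tolist()); 
print("z.163",onz(S,q,.163),"\nz.005",onz(S,q,.006))
ys,xs=np.nonzero(cv2.erode(m,np.ones((3,3)))); P=dep(S,np.c_[xs,ys]); c=P.mean(0); n=np.linalg.svd(P-c)[2][2]; print("plane",c,n*np.sign(n[2]))
b=mask(S,(100,120,40),(125,255,255),(280,195,470,375)); q=quad(b); print("crate",q.tolist()); print(onz(S,q,.1)); print(dep(S,q))
c=S["pixels"][180:380,90:480]; cv2.imwrite("pics/c1.png",cv2.resize(c[...,::-1],None,fx=2,fy=2,interpolation=2))
# scale / bar
print("bar",onz(S,[[118,290],[192,243]],.135),"plat",onz(S,[[178,365],[248,308]],.05), dep(S,[[185,310],[155,266],[118,290],[192,243]]))
E
```

```text
yel [[388, 212], [362, 265], [336, 244], [364, 192]]
z.163 [[0.445 0.285 0.163]
 [0.602 0.192 0.163]
 [0.536 0.136 0.163]
 [0.371 0.231 0.163]] 
z.005 [[0.323 0.329 0.006]
 [0.508 0.221 0.006]
 [0.43  0.155 0.006]
 [0.236 0.267 0.006]]
plane [0.442 0.224 0.091] [-0.119 -0.951  0.285]
crate [[467, 298], [394, 374], [273, 264], [345, 207]]
[[ 0.68   0.45   0.1  ]
 [ 0.853  0.234  0.1  ]
 [ 0.543 -0.026  0.1  ]
 [ 0.368  0.183  0.1  ]]
[[ 0.632  0.494 -0.   ]
 [ 0.822  0.256 -0.001]
 [ 0.711 -0.012  0.369]
 [ 0.367  0.184  0.098]]
bar [[ 0.609 -0.398  0.135]
 [ 0.484 -0.231  0.135]] plat [[ 0.775 -0.262  0.05 ]
 [ 0.639 -0.097  0.05 ]] [[ 0.633 -0.257  0.051]
 [ 0.461 -0.367  0.001]
 [ 0.603 -0.402  0.125]
 [ 0.468 -0.237  0.112]]
```

View pics/c1.png

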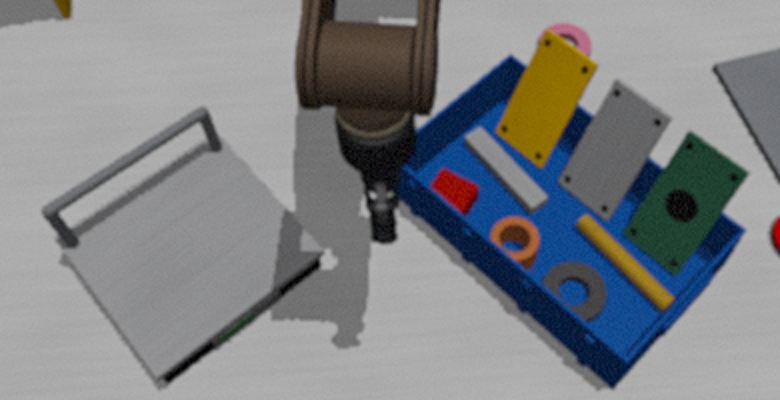

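The crop confirms it: a yellow plate with four holes, at the crate's near-left place. Moving above it now, turned to the crate's yaw of about -49°.

```bash
python3 -m handwheel '{"offset":[[-43,43,4],[-86,86,8],[-129,129,12],[-172,172,16],[-215,215,20]],"yaw":[-10,-20,-30,-40,-49],"hand":[60,50,50,50,50]}' 20
python3 - <<'E'
from workcell import observe, eyes
import numpy as np,cv2
for n in ["wrist","scene"]:
    s=eyes.snapshot(n); np.savez(f"pics/{n}1.npz",**s); cv2.imwrite(f"pics/{n}1.png",s["pixels"][...,::-1])
    if n=="wrist": print(np.round(s["pose"],3).tolist(),s["mtx"][0,0])
o=observe();print(o["ee_pos"],o["eef_rot"],o["joint_positions"],o["gripper_width"])
E
```

```text
time_s: 0.72
ee_pos: [0.4582, 0.2161, 0.4244]
eef_rot: [0.938, 0.348, -0.0, -0.0]
ft_force: [0.3, -0.2, 0.2]
gripper_width: 0.584
gripper_force: 0.0
[[0.652, -0.728, -0.209, 0.51], [-0.758, -0.627, -0.18, 0.261], [-0.0, 0.276, -0.961, 0.394], [0.0, 0.0, 0.0, 1.0]] 426.3266457286739
[0.45647343 0.21799386 0.42472133] [ 9.36083859e-01  3.51775865e-01 -3.33564533e-04 -7.99666451e-04] [ 2.44493005e-01 -1.08807914e-01  1.96336707e+00  1.57484697e-03
  1.28788003e+00  1.09591368e+00] 0.5851228817433485
```

View pics/wrist1.png

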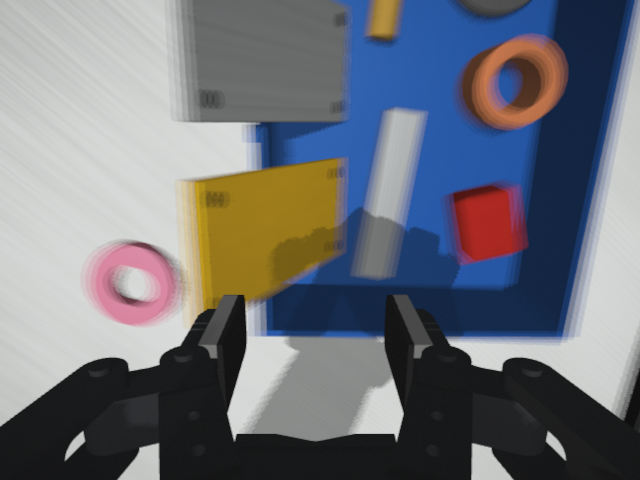

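The picture is motion-blurred, but it shows the yellow plate with its top edge at columns about 185–200 and its foot near column 345, square to the gripper. I'll retake it at rest and measure, with the scene view as the second one.

Run:
```python
from workcell import observe, eyes
from h import *
np.set_printoptions(precision=3,suppress=True)
W=eyes.snapshot("wrist");S=eyes.snapshot("scene");np.savez("pics/wrist2.npz",**W)
m=mask(W,(18,120,60),(32,255,255),(150,120,360,340));ys,xs=np.nonzero(m)
q=quad(m);print("wrist quad",q.tolist());print(onz(W,q,.163));print(onz(W,q,.006))
# top edge row profile
for r in range(150,330,20):
    x=xs[ys==r]; print(r,x.min() if len(x) else None,x.max() if len(x) else None,end=' | ')
ms=mask(S,(18,120,60),(32,255,255),(325,185,392,275));qs=quad(ms);print("\nscene",qs.tolist())
b=mask(W,(100,120,30),(125,255,255)); cnt=max(cv2.findContours(b,0,1)[0],key=cv2.contourArea)
bl=[np.nonzero(b[r])[0] for r in (300,20,130,60)]; print([ (x.min(),x.max()) for x in bl if len(x)])
cv2.imwrite("pics/c2.png",np.hstack([W["pixels"][100:400,150:450,::-1],cv2.resize(S["pixels"][180:280,310:410,::-1],(300,300))]))
print(observe()["ee_pos"],W["pose"][:3,3])
```

```text
wrist quad [[349, 252], [212, 336], [202, 180], [353, 155]]
[[0.464 0.201 0.163]
 [0.37  0.227 0.163]
 [0.442 0.288 0.163]
 [0.506 0.236 0.163]]
[[0.435 0.158 0.006]
 [0.277 0.201 0.006]
 [0.397 0.305 0.006]
 [0.504 0.217 0.006]]
150 None None | 170 265 351 | 190 203 351 | 210 204 350 | 230 206 349 | 250 207 349 | 270 208 318 | 290 209 286 | 310 245 251 | 
scene [[388, 211], [362, 265], [335, 244], [364, 194]]
[(np.int64(272), np.int64(589)), (np.int64(359), np.int64(639)), (np.int64(263), np.int64(624)), (np.int64(358), np.int64(639))]
[0.459 0.216 0.425] [0.508 0.264 0.394]
```

View pics/c2.png

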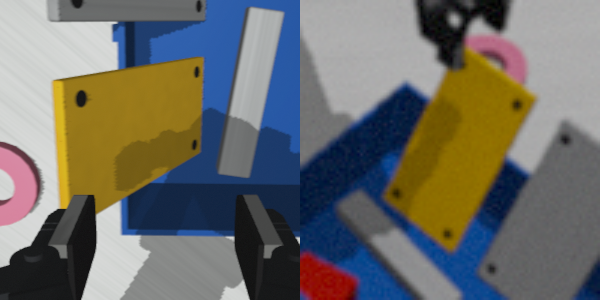

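```bash
python3 - <<'E'
from h import *
W=dict(np.load("pics/wrist2.npz"));S=dict(np.load("pics/scene0.npz"))
print(np.round(tri(W,[[202,180],[353,155],[349,252]],S,[[388,211],[362,265],[336,244]]),4))
E
python3 -m handwheel '{"offset":[[-22,16,0],[-45,32,0],[-45,32,-30],[-45,32,-60],[-45,32,-60]],"yaw":[0,0,0,0,0],"hand":[60,60,60,60,60]}' 20
python3 - <<'E'
from workcell import eyes
from h import *
W=eyes.snapshot("wrist");np.savez("pics/wrist3.npz",**W)
cv2.imwrite("pics/w3.png",W["pixels"][...,::-1])
E
```

```text
[[0.441  0.2868 0.162  0.003 ]
 [0.5057 0.219  0.0053 0.0057]
 [0.4338 0.1565 0.0094 0.0046]]
time_s: 1.55
ee_pos: [0.4151, 0.246, 0.3618]
eef_rot: [0.937, 0.35, -0.003, 0.0]
ft_force: [0.1, 0.3, 0.3]
gripper_width: 0.706
gripper_force: 0.0
```

View pics/w3.png

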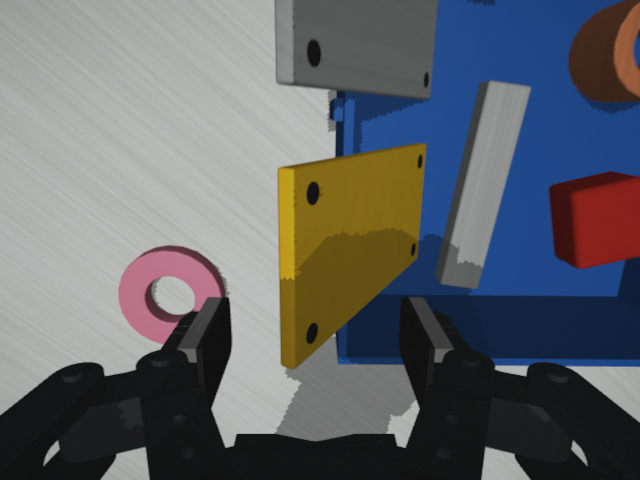

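The wrist view shows the plate's top edge face whole, from (279,168) to (281,367), between the fingers at columns 228 and 403. Triangulation gave the top corner at z = 0.162 and the foot at z = 0.005, both as expected.

Run:
```python
from h import *
from workcell import observe
W=dict(np.load("pics/wrist3.npz")); e=observe()["ee_pos"]
t=onz(W,[[279,168],[281,367]],.161); f=onz(W,[[427,144],[417,257]],.009)
ex=np.array([.652,-.758]);ey=np.array([.758,.652])
for n,p in (("top",t),("foot",f)):
    m=p.mean(0)[:2]-e[:2]; d=p[0]-p[1]; print(n,p.round(4).tolist(),"rel tool ex,ey mm",m@ex*1e3,m@ey*1e3,"edge deg",np.degrees(np.arctan2(d[1],d[0])),np.linalg.norm(d))
print(e)
```

```text
top [[0.441, 0.2888, 0.161], [0.3723, 0.2307, 0.161]] rel tool ex,ey mm -16.057484233153183 1.9651700972637505 edge deg 40.195795227000964 0.08996039312407052
foot [[0.5035, 0.2152, 0.009], [0.4361, 0.1586, 0.009]] rel tool ex,ey mm 80.3437631489103 2.3772772854790514 edge deg 40.03541360807813 0.08801586361513375
[0.41560631 0.24626778 0.36374241]
```

```bash
python3 -m handwheel '{"offset":[[-1,4,-20],[-1,4,-40],[-1,4,-55],[-1,4,-55],[-1,4,-55]],"yaw":[-1,-1,-1,-1,-1],"hand":[60,60,60,45,30]}' 20
python3 -m handwheel '{"offset":[[0,0,0],[0,0,0],[0,0,0],[0,0,0],[0,0,0]],"yaw":[0,0,0,0,0],"hand":[30,30,30,30,30]}' 20
python3 - <<'E'
from workcell import eyes
from h import *
a=eyes.snapshot("scene")["pixels"][150:310,270:480,::-1]; b=eyes.snapshot("wrist")["pixels"][...,::-1]
cv2.imwrite("pics/c4.png",np.hstack([cv2.resize(a,(420,320),interpolation=2),cv2.resize(b,(380,320))]))
E
```

```text
time_s: 2.22
ee_pos: [0.4146, 0.2511, 0.3108]
eef_rot: [0.94, 0.342, 0.001, 0.0]
ft_force: [0.9, 0.0, 0.2]
gripper_width: 0.356
gripper_force: 0.0
time_s: 2.85
ee_pos: [0.4139, 0.251, 0.3097]
eef_rot: [0.94, 0.342, -0.0, 0.0]
ft_force: [0.4, -0.0, -0.8]
gripper_width: 0.356
gripper_force: 0.0
```

View pics/c4.png

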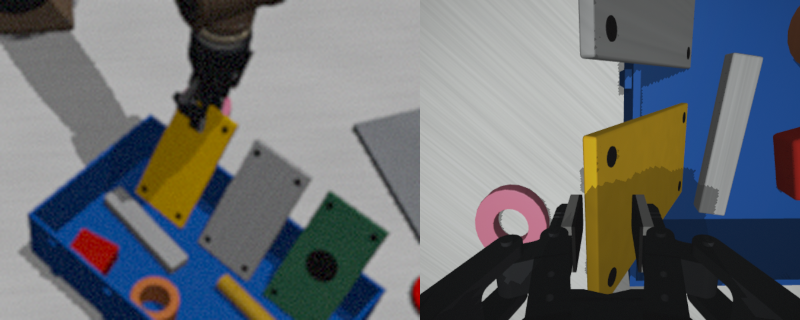

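The plate stands between the fingers, untouched. Next I swing it upright about its foot.

```bash
python3 -m handwheel '{"offset":[[4,-5,3],[8,-9,6],[12,-14,9],[16,-19,12],[20,-24,14]],"yaw":[0,0,0,0,0],"hand":[28,28,28,27,26]}' 20
python3 -m handwheel '{"offset":[[6,-8,3],[13,-15,5],[20,-23,7],[26,-31,8],[32,-38,8]],"yaw":[0,0,0,0,0],"hand":[24,22,20,18,16]}' 20
python3 - <<'E'
from workcell import eyes
from h import *
a=eyes.snapshot("scene")["pixels"][150:310,270:480,::-1]; b=eyes.snapshot("wrist")["pixels"][...,::-1]; c=eyes.snapshot("side")["pixels"][200:320,170:360,::-1]
cv2.imwrite("pics/c5.png",np.vstack([np.hstack([cv2.resize(a,(420,300),interpolation=2),cv2.resize(b,(380,300))]),np.hstack([cv2.resize(c,(475,300),interpolation=2),np.zeros((300,325,3),np.uint8)])]))
E
```

```text
time_s: 3.58
ee_pos: [0.4344, 0.2266, 0.3241]
eef_rot: [0.94, 0.342, 0.0, -0.0]
ft_force: [-0.4, 1.1, 0.7]
gripper_width: 0.301
gripper_force: 0.5
time_s: 4.2
ee_pos: [0.4665, 0.1884, 0.3317]
eef_rot: [0.94, 0.342, 0.0, 0.0]
ft_force: [-1.1, -0.5, -0.3]
gripper_width: 0.185
gripper_force: 0.0
```

View pics/c5.png

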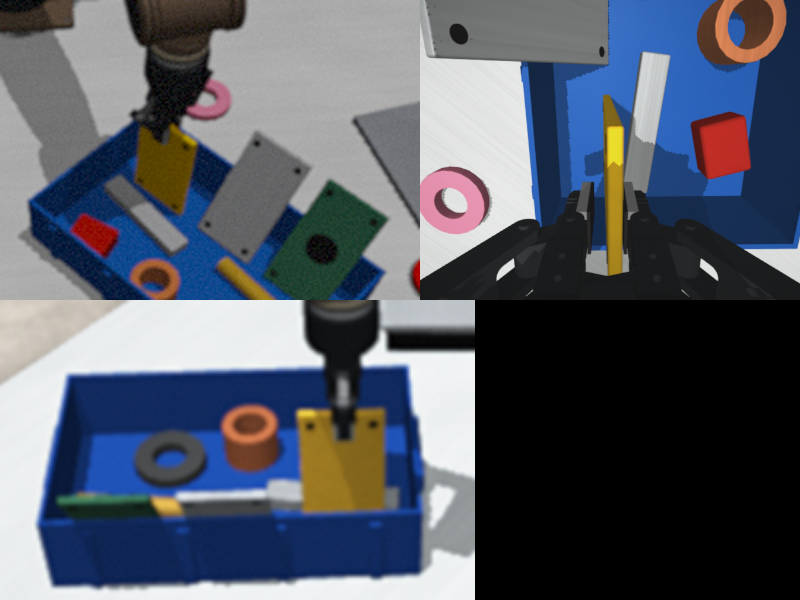

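The plate now stands upright between the fingers and the neighbours are untouched. Grip and lift.

```bash
python3 -m handwheel '{"offset":[[0,0,0],[0,0,0],[0,0,0],[0,0,0],[0,0,0]],"yaw":[0,0,0,0,0],"hand":[4,4,4,4,4]}' 60
python3 -m handwheel '{"offset":[[0,0,10],[0,0,35],[0,0,70],[0,0,110],[0,0,150]],"yaw":[0,0,0,0,0],"hand":[4,4,4,4,4]}' 60
python3 -m handwheel '{"offset":[[0,0,10],[0,0,20],[0,0,20],[0,0,20],[0,0,20]],"yaw":[0,0,0,0,0],"hand":[4,4,4,4,4]}' 60
python3 - <<'E'
from workcell import eyes
from h import *
A=eyes.snapshot("scene");B=eyes.snapshot("side");np.savez("pics/sceneL.npz",**A);np.savez("pics/sideL.npz",**B)
a=A["pixels"][150:390,100:420,::-1];b=B["pixels"][120:240,300:430,::-1]
cv2.imwrite("pics/c6.png",np.hstack([cv2.resize(a,(400,300),interpolation=2),cv2.resize(b,(325,300),interpolation=2)]))
E
```

```text
time_s: 4.97
ee_pos: [0.4659, 0.1891, 0.3317]
eef_rot: [0.94, 0.342, 0.0, -0.0]
ft_force: [1.5, 0.6, -0.8]
gripper_width: 0.081
gripper_force: 59.8
time_s: 5.6
ee_pos: [0.4654, 0.1889, 0.4819]
eef_rot: [0.94, 0.342, -0.002, -0.0]
ft_force: [1.6, 0.4, -4.1]
gripper_width: 0.081
gripper_force: 59.1
time_s: 6.22
ee_pos: [0.466, 0.189, 0.5003]
eef_rot: [0.94, 0.342, -0.001, -0.0]
ft_force: [0.2, 0.3, -4.0]
gripper_width: 0.078
gripper_force: 59.2
```

View pics/c6.png

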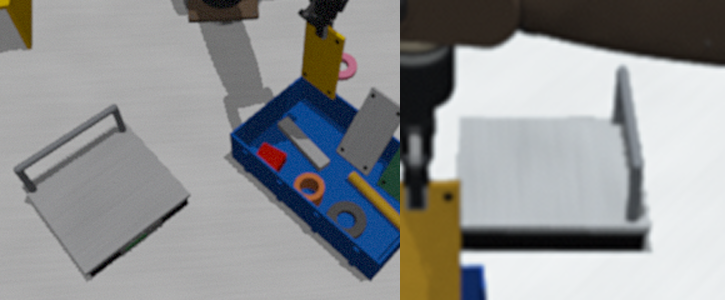

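The plate hangs upright and clear of the crate. The scale is in full view: in the scene the bar ends are at about (114,288) and (193,236), in the side view at about (389,147) and (395,186).

Run:
```python
from h import *
np.set_printoptions(precision=4,suppress=True)
S=dict(np.load("pics/sceneL.npz"));D=dict(np.load("pics/sideL.npz"))
b=tri(S,[[113.6,287.6],[192.8,236.4]],D,[[389.2,147.2],[395,186]]);print("bar",b)
# bar axis using scene only, plane z=.143
p=onz(S,[[114,288],[193,237]],.140);d=p[1]-p[0];print("bar scene",p,np.degrees(np.arctan2(d[1],d[0])),np.linalg.norm(d),p.mean(0))
c=onz(S,[[172,371],[250,307],[121.6,306]],.05);print("plat",c)
d=c[1]-c[0];print("front edge deg",np.degrees(np.arctan2(d[1],d[0])),np.linalg.norm(d)); d=c[0]-c[2];print("side edge deg",np.degrees(np.arctan2(d[1],d[0])),np.linalg.norm(d))
print("centre",(c[1]+c[2])/2)
```

```text
bar [[ 0.5962 -0.4145  0.1312  0.007 ]
 [ 0.4594 -0.2334  0.1326  0.0053]]
bar scene [[ 0.6053 -0.4059  0.14  ]
 [ 0.4691 -0.2284  0.14  ]] 127.50253285209291 0.2237242640840446 [ 0.5372 -0.3172  0.14  ]
plat [[ 0.7885 -0.2742  0.05  ]
 [ 0.6367 -0.0917  0.05  ]
 [ 0.6076 -0.4196  0.05  ]]
front edge deg 129.74437304865444 0.2373680491592762
side edge deg 38.79071551819544 0.23204046176523052
centre [ 0.6222 -0.2557  0.05  ]
```

```bash
H='python3 -m handwheel'
python3 -m handwheel '{"offset":[[5,-16,4],[14,-46,8],[24,-82,10],[34,-118,10],[44,-153,10]],"yaw":[3,9,15,22,29],"hand":[4,4,4,4,4]}' 60
python3 -m handwheel '{"offset":[[9,-31,0],[18,-61,0],[27,-92,0],[36,-122,0],[45,-153,0]],"yaw":[6,12,18,24,29],"hand":[4,4,4,4,4]}' 60
python3 -m handwheel '{"offset":[[9,-31,0],[19,-64,0],[30,-103,0],[40,-138,0],[45,-153,0]],"yaw":[6,12,18,24,30],"hand":[4,4,4,4,4]}' 60
python3 -m handwheel '{"offset":[[0,0,0],[0,0,0],[0,0,0],[0,0,0],[0,0,0]],"yaw":[0,0,0,0,0],"hand":[4,4,4,4,4]}' 60
python3 - <<'E'
from workcell import eyes
from h import *
A=eyes.snapshot("wrist");B=eyes.snapshot("side");C=eyes.snapshot("scene");np.savez("pics/wristM.npz",**A);np.savez("pics/sideM.npz",**B);np.savez("pics/sceneM.npz",**C)
cv2.imwrite("pics/c7.png",np.vstack([np.hstack([cv2.resize(A["pixels"][...,::-1],(400,300)),cv2.resize(B["pixels"][60:240,280:480,::-1],(333,300),interpolation=2)]),np.hstack([cv2.resize(C["pixels"][170:390,80:300,::-1],(300,300),interpolation=2),np.zeros((300,433,3),np.uint8)])]))
E
```

```text
time_s: 6.95
ee_pos: [0.5102, 0.0349, 0.5116]
eef_rot: [0.823, 0.568, 0.0, -0.0]
ft_force: [0.0, 0.4, -3.9]
gripper_width: 0.081
gripper_force: 59.1
time_s: 7.58
ee_pos: [0.5553, -0.118, 0.5114]
eef_rot: [0.655, 0.756, -0.0, -0.0]
ft_force: [0.7, 1.0, -4.1]
gripper_width: 0.082
gripper_force: 59.1
time_s: 8.2
ee_pos: [0.6003, -0.2722, 0.5106]
eef_rot: [0.438, 0.899, -0.0, -0.001]
ft_force: [-0.4, -0.3, -4.9]
gripper_width: 0.078
gripper_force: 59.1
time_s: 8.82
ee_pos: [0.6, -0.2695, 0.5119]
eef_rot: [0.438, 0.899, -0.0, 0.0]
ft_force: [0.2, 0.5, -5.4]
gripper_width: 0.08
gripper_force: 59.1
```

View pics/c7.png

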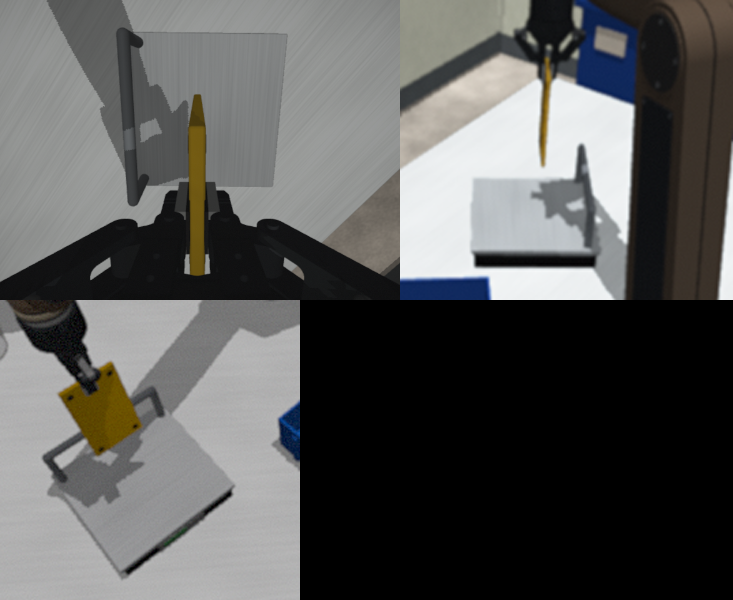

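The wrist view shows the whole bar, at full-size pixels from about (198,50) to (214,322), with the platform corners at (459,54) and (437,298). The plate hangs straight.

Run:
```python
from h import *
np.set_printoptions(precision=4,suppress=True)
W=dict(np.load("pics/wristM.npz")); e=np.array([.600,-.2695])
g=cv2.cvtColor(W["pixels"],cv2.COLOR_RGB2GRAY)
L=[]
for r in (90,130,170,250,290):   # dark bar columns
    x=np.nonzero(g[r,180:240]<g[r,150:180].mean()*.75)[0]+180; L.append([(x.min()+x.max())/2,r]); print(r,x.min(),x.max(),end=' | ')
p=onz(W,L,.135); d=p[0]-p[-1]; print("\naxis pts",p[:,:2].tolist(),"deg",np.degrees(np.arctan2(d[1],d[0])))
ends=onz(W,[[198,52],[214,324]],.135);print("ends",ends,np.linalg.norm(ends[0]-ends[1]),ends.mean(0))
c=onz(W,[[459,54],[437,298]],.05);d=c[0]-c[1];print("front",c,np.linalg.norm(d),np.degrees(np.arctan2(d[1],d[0])))
S=dict(np.load("pics/sceneL.npz"));print("tri bar ends",tri(W,[[198,52],[214,324]],S,[[192.8,236.4],[113.6,287.6]]))
```

```text
90 188 209 | 130 191 212 | 170 193 239 | 250 190 239 | 290 202 239 | 
axis pts [[0.47335086785778663, -0.254858894585619], [0.4918098298184514, -0.278239857518524], [0.5185309603732834, -0.2971000559956151], [0.5558869269273653, -0.3539070602929475], [0.5807808822981784, -0.38104838499901655]] deg 130.40904121318573
ends [[ 0.458  -0.2326  0.135 ]
 [ 0.5949 -0.4118  0.135 ]] 0.2254424728607348 [ 0.5264 -0.3222  0.135 ]
front [[ 0.6274 -0.0878  0.05  ]
 [ 0.7793 -0.2833  0.05  ]] 0.24762821635986437 127.8340535238077
tri bar ends [[ 0.4549 -0.2334  0.1234  0.0006]
 [ 0.5959 -0.4148  0.1268  0.0028]]
```

Wrist and scene agree: bar middle at (0.527,-0.322), scale yaw 37.7°. The foot centre should go 62 mm in front of the bar axis, at (0.576,-0.284). Descending.

```bash
python3 -m handwheel '{"offset":[[-12,-7,0],[-24,-14,-25],[-24,-14,-60],[-24,-14,-95],[-24,-14,-120]],"yaw":[0,0,0,0,0],"hand":[4,4,4,4,4]}' 60
python3 -m handwheel '{"offset":[[0,0,-3],[0,0,-4],[0,0,-5],[0,0,-6],[0,0,-7]],"yaw":[0,0,0,0,0],"hand":[4,4,4,4,4]}' 60
```

```text
time_s: 9.6
ee_pos: [0.5749, -0.2844, 0.3897]
eef_rot: [0.439, 0.899, -0.0, -0.001]
ft_force: [0.8, 1.0, -5.2]
gripper_width: 0.079
gripper_force: 59.1
time_s: 10.22
ee_pos: [0.5761, -0.284, 0.3854]
eef_rot: [0.438, 0.899, -0.0, 0.001]
ft_force: [-0.2, -0.1, -5.0]
gripper_width: 0.085
gripper_force: 59.1
```

```bash
python3 -m handwheel '{"offset":[[0,0,-1],[0,0,-2],[0,0,-3],[0,0,-4],[0,0,-4]],"yaw":[0,0,0,0,0],"hand":[4,4,4,4,4]}' 60
python3 -m handwheel '{"offset":[[0,0,-1],[0,0,-2],[0,0,-2],[0,0,-2],[0,0,-2]],"yaw":[0,0,0,0,0],"hand":[4,4,4,4,4]}' 60
```

```text
time_s: 10.85
ee_pos: [0.576, -0.284, 0.3806]
eef_rot: [0.438, 0.899, 0.0, -0.0]
ft_force: [-0.0, -0.1, -4.4]
gripper_width: 0.078
gripper_force: 59.1
time_s: 11.48
ee_pos: [0.576, -0.284, 0.3788]
eef_rot: [0.438, 0.899, -0.0, 0.0]
ft_force: [0.5, 0.5, -4.2]
gripper_width: 0.08
gripper_force: 59.1
```

```bash
python3 -m handwheel '{"offset":[[0,0,-1],[0,0,-2],[0,0,-2],[0,0,-2],[0,0,-2]],"yaw":[0,0,0,0,0],"hand":[4,4,4,4,4]}' 60
```

```text
time_s: 12.1
ee_pos: [0.576, -0.284, 0.3768]
eef_rot: [0.438, 0.899, 0.0, 0.0]
ft_force: [1.2, -0.3, -3.5]
gripper_width: 0.081
gripper_force: 59.3
```

```bash
python3 -m handwheel '{"offset":[[0,0,-1],[0,0,-1],[0,0,-1],[0,0,-1],[0,0,-1]],"yaw":[0,0,0,0,0],"hand":[4,4,4,4,4]}' 60
```

```text
time_s: 12.72
ee_pos: [0.5761, -0.284, 0.3767]
eef_rot: [0.438, 0.899, -0.0, 0.001]
ft_force: [-2.1, 1.9, 2.8]
gripper_width: 0.08
gripper_force: 60.5
```

Contact at the expected height. Now I loosen the fingers slightly and lean the plate back, keeping it between them.

```bash
python3 -m handwheel '{"offset":[[0,0,0],[0,0,0],[0,0,0],[0,0,0],[0,0,0]],"yaw":[0,0,0,0,0],"hand":[11,13,15,16,16]}' 20
python3 -m handwheel '{"offset":[[-4,-3,0],[-8,-6,0],[-12,-9,-1],[-16,-13,-1],[-20,-16,-2]],"yaw":[0,0,0,0,0],"hand":[16,17,18,19,20]}' 20
python3 -m handwheel '{"offset":[[-4,-3,-1],[-8,-6,-2],[-12,-9,-4],[-16,-12,-5],[-20,-15,-6]],"yaw":[0,0,0,0,0],"hand":[21,22,23,25,26]}' 20
python3 -m handwheel '{"offset":[[-5,-4,-3],[-10,-8,-6],[-15,-11,-9],[-20,-15,-12],[-24,-18,-14]],"yaw":[0,0,0,0,0],"hand":[27,28,29,30,30]}' 20
python3 - <<'E'
from workcell import eyes
from h import *
A=eyes.snapshot("wrist");B=eyes.snapshot("side");C=eyes.snapshot("scene")
cv2.imwrite("pics/c8.png",np.vstack([np.hstack([cv2.resize(A["pixels"][...,::-1],(400,300)),cv2.resize(B["pixels"][100:240,300:440,::-1],(300,300),interpolation=2)]),np.hstack([cv2.resize(C["pixels"][170:390,80:300,::-1],(300,300),interpolation=2),np.zeros((300,400,3),np.uint8)])]))
E
```

```text
time_s: 13.35
ee_pos: [0.576, -0.284, 0.3756]
eef_rot: [0.438, 0.899, -0.0, 0.0]
ft_force: [0.5, -0.3, -0.1]
gripper_width: 0.188
gripper_force: 0.0
time_s: 13.98
ee_pos: [0.5556, -0.3004, 0.3737]
eef_rot: [0.438, 0.899, -0.0, 0.0]
ft_force: [-0.5, -0.4, 0.2]
gripper_width: 0.236
gripper_force: 0.2
time_s: 14.6
ee_pos: [0.5357, -0.3152, 0.3675]
eef_rot: [0.438, 0.899, 0.0, -0.0]
ft_force: [-1.1, 0.5, -0.6]
gripper_width: 0.304
gripper_force: 0.3
time_s: 15.22
ee_pos: [0.5116, -0.3331, 0.3533]
eef_rot: [0.439, 0.899, 0.0, -0.0]
ft_force: [0.8, 1.1, -0.1]
gripper_width: 0.349
gripper_force: 0.0
```

View pics/c8.png

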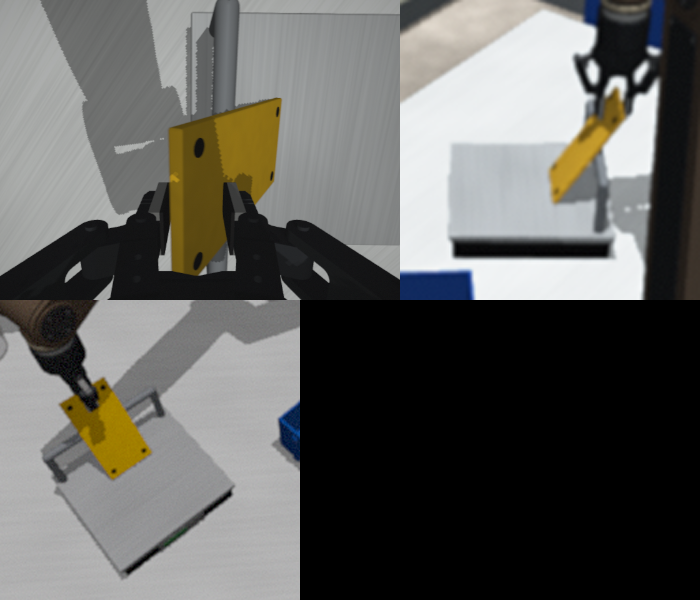

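The plate leans between the fingers, near the middle of the bar. I'll open wider with a slight shift back so it settles on the bar, then withdraw straight up.

```bash
python3 -m handwheel '{"offset":[[0,0,0],[-1,-1,0],[-2,-2,0],[-4,-3,0],[-4,-3,0]],"yaw":[0,0,0,0,0],"hand":[32,34,37,42,46]}' 20
python3 -m handwheel '{"offset":[[0,0,0],[2,2,0],[2,2,0],[2,2,0],[2,2,2]],"yaw":[0,0,0,0,0],"hand":[52,60,64,64,64]}' 20
python3 -m handwheel '{"offset":[[0,0,5],[0,0,20],[0,0,50],[0,0,85],[0,0,120]],"yaw":[0,0,0,0,0],"hand":[64,64,64,64,64]}' 20
python3 -m handwheel '{"offset":[[20,40,0],[40,80,0],[60,130,0],[80,180,0],[80,180,0]],"yaw":[0,0,0,0,0],"hand":[64,64,64,64,64]}' 20
python3 - <<'E'
from workcell import eyes
from h import *
np.set_printoptions(precision=4,suppress=True)
B=eyes.snapshot("side");C=eyes.snapshot("scene")
m=mask(C,(18,120,60),(32,255,255),(100,190,230,340));q=quad(m);print(q.tolist());zt,zf=.208,.054
i=np.argsort(q[:,1]); t=onz(C,q[i[:2]],zt);f=onz(C,q[i[2:]],zf);print("top",t,"foot",f)
v=t.mean(0)-f.mean(0);print("len",np.linalg.norm(v),"tilt",np.degrees(np.arctan2(np.linalg.norm(v[:2]),v[2])),"lean dir",np.degrees(np.arctan2(v[1],v[0])))
cv2.imwrite("pics/c9.png",np.hstack([cv2.resize(B["pixels"][100:320,170:440,::-1],(400,326),interpolation=2),cv2.resize(C["pixels"][170:390,80:480,::-1],(400,326),interpolation=2)]))
E
```

```text
time_s: 16.0
ee_pos: [0.5079, -0.3361, 0.3537]
eef_rot: [0.438, 0.899, 0.0, -0.0]
ft_force: [-0.1, -0.5, 0.1]
gripper_width: 0.539
gripper_force: 0.0
time_s: 16.62
ee_pos: [0.51, -0.3339, 0.3556]
eef_rot: [0.438, 0.899, 0.0, -0.0]
ft_force: [-0.3, -1.6, -0.8]
gripper_width: 0.746
gripper_force: 0.0
time_s: 17.25
ee_pos: [0.5098, -0.3339, 0.4783]
eef_rot: [0.438, 0.899, -0.0, 0.001]
ft_force: [0.7, -0.2, -0.1]
gripper_width: 0.748
gripper_force: 0.0
time_s: 17.88
ee_pos: [0.5907, -0.1508, 0.4773]
eef_rot: [0.436, 0.9, 0.0, 0.001]
ft_force: [-0.0, -0.6, 0.5]
gripper_width: 0.749
gripper_force: 0.0
[[191, 281], [162, 302], [122, 246], [156, 226]]
top [[ 0.4786 -0.302   0.208 ]
 [ 0.532  -0.3749  0.208 ]] foot [[ 0.55   -0.247   0.054 ]
 [ 0.6065 -0.3165  0.054 ]]
len 0.17958925790240157 tilt 30.96159739717737 lean dir -142.15903210824902
```

View pics/c9.png

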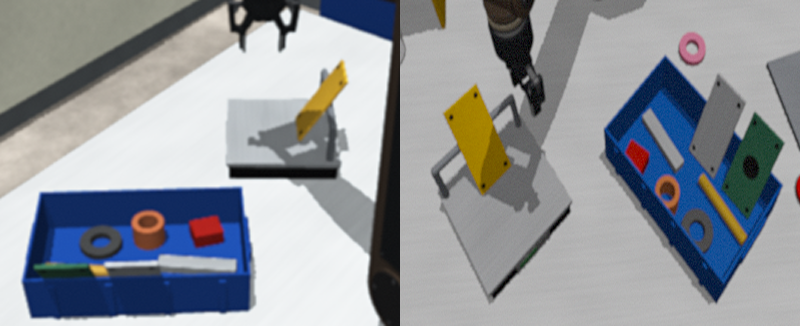

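The plate stands alone: measured length 180 mm, slant 31°, square to the bar (lean direction -142°) and near its middle. The crate is unchanged.

```bash
python3 -c "
from workcell import job; print(job.finish_job())"
```

```text
the job is handed in; nothing more can be done
None
```

The yellow plate rests by itself on the scale platform, leaning about 31° against the grey bar, square to it and near its middle; the steel and green plates and the other crate parts were left where they were, and the job is handed in at about 18 s.

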